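Load the bench stapler

TASK

Load the bench stapler: set the stick of staples that lies in front of it astride its bare feed rail, legs down, in the open stretch between the head and the sprung pusher. Then push the crossbar of the push rod fully home against its spring, so that the stick is driven up to the stop inside the head, and while it is held in slide the keeper fully across behind the crossbar, so that the rod stays trapped when you let go. Do not shove aside the open tin of tacks or the carton of staples.

Things in the scene. Friction and masses are not known exactly. Their poses are not given: they have to be found in the camera images.
- stapler: Stationary bench stapler, 220 mm long, bolted down; grey bed plate, top z=6 mm, 72 wide (tail part x -112 to -58: y -62 to 54). Origin on the bench under the middle of the rail's open loading stretch; x = feed direction from tail to head, y to its left, z up. 'Frame' and mm below mean this frame. Head: x 36 to 106, half-width 31, top z=76, dial on it to 83.
- rail_top (a point): Top edge of the feed rail at (0, 0, 36) of the frame. The rail is an upright steel blade along x at y=0, 5 mm thick (flat top 3.8 wide), bare on both sides down to a foot 14 wide with top z=11. The loading stretch runs from the pusher's front face (x=-37 with the rod fully out) to the head's throat at x=36.
- stop (a point): Point at (67, 0, 36) of the frame: stop plate deep in the head's throat, where the front end of the stick must come. The throat round the rail is 17 mm wide, its roof at z=42.
- staple_stick: Bright stick of staples, 52 mm long (own y), 11 wide (own x), 7 high, 12 g, lying legs down on the bench in front of the stapler; origin at the centre of its underside. An inverted channel, 8 wide and 5 deep inside, open at both ends, alike either way round. Astride the rail its origin is at z=31 of the frame; up to the stop at x=41. May be let go 1 or 2 mm above its seat.
- pusher_rod (a joint): Travel of the push rod along the frame's +x, m: 0 fully out, 0.0665 hard against its stop (fully home); starts at 0 to 0.008. Friction 1 N. From about 0.052, when the pusher has brought the stick to the stop, a spring resists, 2.5 N rising to 8 N fully home, and drives the rod back about 12 mm if let go untrapped. Trapped by the keeper it rests at 0.064.
- crossbar (a point): Centre of the flat rear face of the crossbar on the tail end of the push rod: push here. A steel plate 68 mm wide (frame's y), z=33 to 53, 6 thick; rear face at x=-142.5 with the rod fully out, x=-76 fully home. The rod runs through the tail block (x -69 to -53, half-width 17, top z=57), which is the stop.
- pusher_face (a point): Point at z=36 on the front face of the sprung pusher (14 mm wide, z=29 to 48, 14 long), which rides on the rail, moves with the push rod and pushes the stick; rod at 0: x=-37 of the frame.
- keeper (a joint): Travel of the keeper along the frame's +y, m: 0 open, 0.014 fully across; starts at 0 to 0.003. Friction 2 N, stays where left. Goes across only while the rod is within about 2 mm of fully home; sent across earlier it gets in the crossbar's way.
- keeper_tab (a point): Middle of the inner face (looking to the frame's -y) of the keeper's thumb tab: push here to +y. Tab: y 25 to 31 mm (open), x -109 to -78.5, z=11 to 30, lower than the crossbar, which passes over it. It stands on the keeper's bar (x -91 to -78, top z=11), which crosses the bed behind the tail block.
- keeper_tongue (a point): Centre of the keeper's upright tongue at the bar's other end (y -52 to -37 mm when open, x -83.5 to -78.5, up to z=54); across, it stands behind the crossbar's rear face. 62 mm are free between tongue and tab: closed fingers, tips near z=15, push the crossbar home there, then, still pressing, slide along it to +y and take the tab along.
- tack_tin: bystander: open round tin of tacks, 71 mm across, 29 high; origin at the centre of its underside
- carton: bystander: carton of staples, 62 x 98 x 38 mm, lying alone nearest the robot; origin at the centre of its underside

How it is judged:
On the way, in this order (a step that is already met when the one before it is completed fails the run):
1. the stick sits astride the feed rail, in line with it, with the push rod not yet pushed in (z of staple_stick in the frame of stapler between 0.027 and 0.034 m and y of staple_stick in the frame of stapler between -0.004 and 0.004 m and x of staple_stick in the frame of stapler between -0.015 and 0.036 m and angle between the y axis of staple_stick and the x axis of stapler, either way round below 0.15 rad and value of joint pusher_rod below 0.045 m), for 0.1 s.
2. the push rod is home with the stick up to the stop in the head (x of staple_stick in the frame of stapler above 0.038 m and value of joint pusher_rod above 0.0615 m), for 0.1 s.
At the end, for the whole second after the job is handed in: The keeper is across by more than 9 of its 14 mm, the push rod is trapped more than 61.5 mm in, and the stick is astride the rail (within 4 mm of its line and 0.15 rad, legs down within 0.3 rad), at rest, with its front end within 3 mm of the stop in the head (all of step 2 and value of joint keeper above 0.009 m and y of staple_stick in the frame of stapler between -0.004 and 0.004 m and z of staple_stick in the frame of stapler between 0.027 and 0.034 m and angle between the y axis of staple_stick and the x axis of stapler, either way round below 0.15 rad and angle between staple_stick's own z axis and vertical below 0.3 rad and linear speed of staple_stick below 0.02 m/s); the robot touches nothing.
It fails at once if the tin of tacks is shoved more than 30 mm (distance of tack_tin from where it was at the start of the episode above 0.03 m).
It fails at once if the carton is shoved more than 30 mm (distance of carton from where it was at the start of the episode above 0.03 m).
It also fails if it takes over 53 s, if anything falls off the work surface, if the arm or the gripper's body presses on something with over 40 N, if the wrist force passes 120 N, or if a joint passes its speed limit or range.

ROBOT

A 6-joint arm with a two-finger parallel gripper is mounted at the origin on the work surface; the furniture and walls round the work are solid. World frame = base frame: x ahead of the robot, y to its left, z up, the work surface at z = 0. Lengths are in m, angles in rad, forces in N, time in s.
With the tool pointing down it reaches from about 0.35 to 0.775 m from the base axis. Payload 7.3 kg.
Tool frame: the origin (TCP) lies midway between the tips of the shut fingers; the grasp point (between the pads) lies 19 mm behind it; z points along the fingers, y is the line along which they close (so a half turn about z gives the same grasp; the last joint's range is limited). The gripper opens to 92 mm and grips with 3 to 60 N. Pads are 19 mm wide; open, the fingers measure 130 mm over their backs; the gripper's body (75 mm by 190 mm) begins 47 mm behind the grasp point.
Start: joints at [1.168, 0.342, 1.524, -0, 1.275, -0.146], TCP at [0.133, 0.508, 0.227] pointing down, gripper open.
Joint ranges: [-2.53, 2.53], [-0.77, 2.02], [0.04, 2.7], [-1, 4.14], [0.28, 2.66], [-3.11, 3.11]. Speed limits (rad/s): [2.57, 2.57, 3.14, 3.14, 3.14, 3.14].

INTERFACE

Orientations are given as a unit quaternion [w, x, y, z].
In Python, from bench import manip gives the robot as it stands.
- The arm moves only by the shell command python3 -m crank 'ROWS' [FORCE]. ROWS is text: rows parted by semicolons, each of 7 numbers parted by spaces: the shift along the tool's x, y, z each as a share of 15 cm, from -1 to 1, then the turn, a rotation vector about the tool's x, y, z each as a share of pi/2 rad, from -1 to 1, then the opening, from -1 (shut) to 1 (fully open), so that 0 is half open. In form: tx ty tz ax ay az jaw; .... A call has 1 to 12 rows; each row shifts and turns the commanded pose from where the row before left it, along the tool's axes as they then stand; what a row does not reach is not made up. A row lasts 1/12 s, in which the tool goes at most 41.7 mm and 7.16 degrees, less where a joint would pass 70% of its speed; a pose out of reach is approached as far as the arm can. A call with a number of a shift or a turn outside -1 to 1 is refused whole. A call with a gripper value outside its range is refused whole. The fingers move at their own pace and stop on an object; FORCE is the grip in N (left out, the last holds). Time passes only in rows, so rows that do not move let the fingers close. It gives the time, the measured TCP pose, the force, the opening and the grip force at its end, in the units of the state.
- manip.state(): the state, without advancing time (a new reading comes with each control period).
- manip.grab_frame(name): name is "scene" or "top" or "wrist"; returns a dict with "img" (400x640x3 uint8, red, green, blue), "range_z" (400x640 float32, m along the optical axis (not along the pixel's ray), 0 where there is no reading), "fx", "fy", "cx", "cy" (pixels), "k1" (the pictures are not rectified: a ray, as slopes to the right and down, at radius r is drawn at 1 + k1 r^2 times it, then the intrinsics apply), "origin" and "orientation" of the camera in the world. Camera axes: x right, y down, z forward; pixel columns grow to the right and rows downward; lengths in m; the calibration is good to about 2 mm. A picture is of the moment at which its call begins.
- manip.finish_job(): hands the job in; it is judged then, once.
The state is a dict: "time_s": time; "joints": joint angles; "joint_vel": joint speeds; "joint_efforts": joint torques, N m; "tool_pos": TCP position; "tool_rot": TCP orientation; "wrist_force": force on the tool from outside, world axes, zero at the start; "torque": the same for the moment, N m; "opening": finger opening in m; "gripper_force": force on a finger pad.
Only numpy, scipy, OpenCV 4.12 (cv2) and the standard library are available. Lean on these libraries where they do the work, as an engineer would, in place of code of your own. Each camera call takes 0.05 s, during which the arm holds its last target. There are 200 camera calls.

## Working session

There is one attempt and no reset: what is moved stays moved. The work goes in short steps, Python scripts to look and compute and a shell command to move; the robot and the scene stay as the last step left them, time stands still between calls to the robot, and variables do not carry over. Pictures are saved under pics/ and viewed, at most 14 in all, crops included, and the job is handed in when it is done.

```bash
ls; mkdir -p pics; cat > h.py <<'E'
import numpy as np, cv2
from bench import manip
from scipy.spatial.transform import Rotation as R
def rot(q): return R.from_quat([q[1],q[2],q[3],q[0]]).as_matrix()
def grab(n):
    f=manip.grab_frame(n); f['R']=rot(f['orientation']); f['o']=np.array(f['origin']); return f
def slopes(f,uv):
    K=np.array([[f['fx'],0,f['cx']],[0,f['fy'],f['cy']],[0,0,1.]])
    p=np.array(uv,float).reshape(-1,1,2)
    return cv2.undistortPoints(p,K,np.array([f['k1'],0,0,0.])).reshape(-1,2)
def rays(f,uv):
    s=slopes(f,uv); return np.c_[s,np.ones(len(s))]@f['R'].T
def onplane(f,uv,z):
    d=rays(f,uv); return f['o']+d*((z-f['o'][2])/d[:,2])[:,None]
def cloud(f):
    v,u=np.mgrid[0:400,0:640]; uv=np.c_[u.ravel(),v.ravel()]
    return (f['o']+rays(f,uv)*f['range_z'].reshape(-1,1)).reshape(400,640,3)
def save(n,img): cv2.imwrite('pics/'+n+'.png',cv2.cvtColor(img,cv2.COLOR_RGB2BGR))
def tri(f1,p1,f2,p2):
    a=rays(f1,[p1])[0];b=rays(f2,[p2])[0]
    t=np.linalg.lstsq(np.c_[a,-b],f2['o']-f1['o'],rcond=None)[0]
    return (f1['o']+a*t[0]+f2['o']+b*t[1])/2, np.linalg.norm(f1['o']+a*t[0]-f2['o']-b*t[1])
E
python3 - <<'E'
from h import *
import pickle
for n in('top','scene','wrist'):
    f=grab(n); save(n+'0',f['img']); pickle.dump(f,open(n+'0.pkl','wb'))
    print(n,f['o'].round(3),f['R'].round(3).tolist(),f['fx'],f['k1'])
print(manip.state())
E
```

```text
pics
top [ 0.251 -0.322  0.889] [[-0.007, -0.979, 0.204], [-1.0, 0.008, 0.001], [-0.003, -0.204, -0.979]] 439.43351860136596 0.0293318731101633
scene [-0.225 -0.638  0.49 ] [[0.465, -0.462, 0.755], [-0.885, -0.24, 0.398], [-0.003, -0.854, -0.52]] 431.86281686589246 0.037807057460089596
wrist [0.056 0.529 0.384] [[0.253, 0.924, 0.287], [0.967, -0.241, -0.078], [-0.003, 0.297, -0.955]] 279.955217591545 -0.040430660310692965
{'time_s': 0.15, 'joints': array([ 1.16798482e+00,  3.42576678e-01,  1.52479475e+00, -3.07130763e-05,
        1.27540700e+00, -1.45997832e-01]), 'joint_vel': array([-0.00181744, -0.0031572 , -0.00393774,  0.00159834,  0.00019779,
        0.00042763]), 'joint_efforts': array([ 6.15799654e-04, -4.31467402e+01, -2.44353122e+01,  7.17247976e-02,
        5.38709247e-02, -6.54922542e-05]), 'tool_pos': array([0.13321453, 0.50749947, 0.22619834]), 'tool_rot': array([-1.46518251e-04,  1.28049796e-01,  9.91767563e-01, -5.74687365e-04]), 'wrist_force': array([-0.42087207,  0.31945996, -0.43917517]), 'torque': array([ 0.00724918, -0.0093984 ,  0.00863579]), 'gripper_force': 0.0, 'opening': 0.09174247845183334}
```

View pics/top0.png

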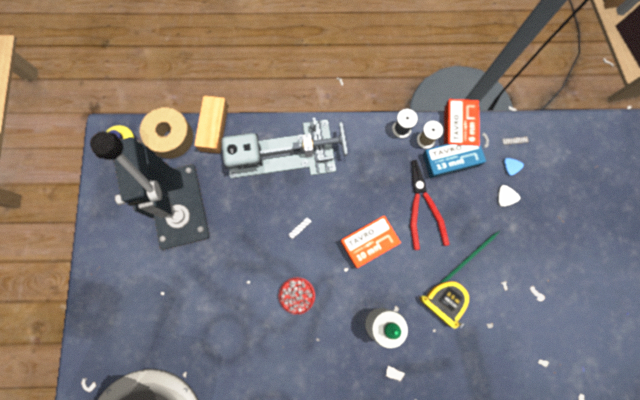

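View pics/scene0.png

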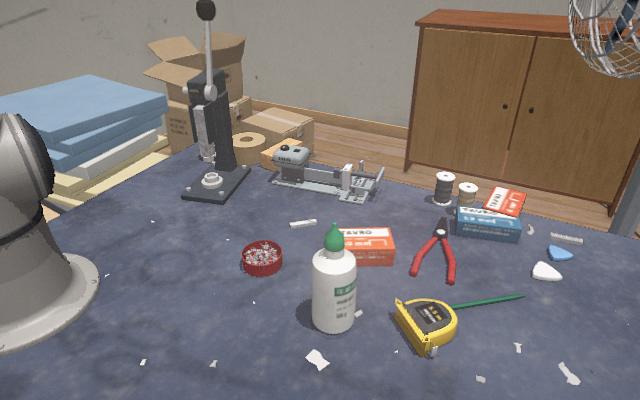

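The top view shows the stapler at about (285,150), head to the left at (240,150), tail and crossbar to the right at (343,138). The stick is at (300,228), the tin at (297,296) and the carton at (370,242). In the scene view the stick is at (303,223) and the stapler at (320,180).

```bash
python3 - <<'E'
from h import *
import pickle
f=pickle.load(open('top0.pkl','rb')); C=cloud(f)
for n,u,v in[('stick',300,228),('head',238,150),('railmid',285,147),('crossbar',343,138),('tin',297,296),('carton',370,242),('tailblk',322,143)]:
    print(n,C[v,u].round(3))
s=pickle.load(open('scene0.pkl','rb'))
for n,f,(u,v) in(('top',f,(300,228)),('scene',s,(303,223))):
    im=f['img'][v-20:v+20,u-20:u+20].astype(int); m=((im.min(2)>150)).astype(np.uint8)
    c=max(cv2.findContours(m,0,2)[0],key=cv2.contourArea); r=cv2.minAreaRect(c)
    ctr=(r[0][0]+u-20,r[0][1]+v-20)
    b=cv2.boxPoints(r)+[u-20,v-20]
    print(n,ctr,r[1:],onplane(f,[ctr],.007).round(4),onplane(f,b,.007).round(4).tolist())
st=manip.state();T=rot(st['tool_rot']);w=pickle.load(open('wrist0.pkl','rb'))
print('cam in tool',T.T@(w['o']-st['tool_pos']),(T.T@w['R']).round(3).tolist()); print(T.round(3))
E
```

```text
stick [ 0.373 -0.286  0.005]
head [ 0.516 -0.169  0.076]
railmid [ 0.544 -0.254  0.007]
crossbar [ 0.548 -0.374  0.051]
tin [ 0.239 -0.28  -0.001]
carton [ 0.34  -0.423  0.039]
tailblk [ 0.54  -0.332  0.045]
top (299.56226348876953, 227.56792449951172) ((7.248681545257568, 26.96755599975586), 47.48955535888672) [[ 0.3737 -0.2851  0.007 ]] [[0.3609, -0.2601, 0.007], [0.3977, -0.3003, 0.007], [0.3867, -0.3102, 0.007], [0.35, -0.2701, 0.007]]
scene (303.0399971008301, 222.77999877929688) ((5.798276424407959, 26.4457950592041), 81.8698959350586) [[ 0.3708 -0.2861  0.007 ]] [[0.3615, -0.2611, 0.007], [0.3966, -0.3003, 0.007], [0.3799, -0.3111, 0.007], [0.3458, -0.2724, 0.007]]
cam in tool [ 0.07969443  0.00062865 -0.15786262] [[0.001, -0.955, -0.297], [1.0, 0.001, -0.001], [0.001, -0.297, 0.955]]
[[-0.967  0.254 -0.   ]
 [ 0.254  0.967 -0.001]
 [ 0.    -0.001 -1.   ]]
```

```bash
python3 - <<'E'
from h import *
import pickle
H={}
for n in('top0','scene0'):
    f=pickle.load(open(n+'.pkl','rb')); C=cloud(f).reshape(-1,3)[f['range_z'].ravel()>0]
    for p in C:
        if .08<p[0]<.8 and -.6<p[1]<.4 and p[2]<.7:
            k=(int(p[0]//.05),int(p[1]//.05)); H[k]=max(H.get(k,0),p[2])
print('y:',[round(j*.05,2) for j in range(7,-13,-1)])
for i in range(15,1,-1): print(round(i*.05,2),[int(100*H.get((i,j),-.01)) for j in range(7,-13,-1)])
E
```

```text
y: [0.35, 0.3, 0.25, 0.2, 0.15, 0.1, 0.05, 0.0, -0.05, -0.1, -0.15, -0.2, -0.25, -0.3, -0.35, -0.4, -0.45, -0.5, -0.55, -0.6]
0.75 [-1, -1, -1, -1, -1, -1, -1, -1, -1, -1, -1, -1, -1, -1, -1, -1, -1, -1, -1, -1]
0.7 [-1, -1, -1, -1, -1, -1, -1, -1, -1, -1, -1, -1, -1, -1, -1, -1, -1, -1, -1, -1]
0.65 [-1, -1, -1, -1, -1, -1, -1, -1, -1, -1, -1, -1, -1, -1, -1, -1, -1, -1, -1, -1]
0.6 [-1, -1, -1, -1, 0, 0, 0, 5, 5, 4, 4, 0, 0, 0, 1, 0, 0, 6, 6, 4]
0.55 [-1, -1, -1, -1, 0, 0, 10, 10, 5, 5, 4, 7, 5, 5, 5, 5, 0, 6, 6, 6]
0.5 [-1, -1, -1, -1, 0, 0, 12, 12, 5, 5, 8, 8, 7, 5, 5, 5, 0, 0, 6, 6]
0.45 [-1, -1, -1, -1, 0, 0, 0, 2, 24, 3, 7, 7, 7, 0, 1, 1, 0, 0, 3, 3]
0.4 [-1, -1, -1, -1, 0, 0, 0, 1, 38, 38, 0, 0, 0, 0, 0, 0, 0, 0, 1, 1]
0.35 [-1, -1, -1, -1, 0, 0, 0, 1, 24, 26, 1, 0, 0, 0, 0, 4, 4, 4, 1, 1]
0.3 [-1, -1, -1, -1, 0, 0, 0, 0, 2, 1, 0, 0, 0, 0, 0, 4, 4, 4, 1, 1]
0.25 [-1, -1, -1, -1, 0, 0, 0, 0, 0, 0, 0, 0, 2, 2, 2, 3, 3, 0, 3, 3]
0.2 [-1, -1, -1, -1, 0, 0, 0, 0, 0, 0, 0, 0, 2, 2, 2, 0, 12, 12, 3, 3]
0.15 [-1, -1, -1, -1, 0, 0, 0, 0, 0, 0, 0, 0, 0, 0, 0, 0, 17, 15, 0, 3]
0.1 [-1, -1, -1, -1, 0, 0, 0, 1, 1, 0, 0, 0, 0, 0, 0, 0, 2, 2, 0, 0]
```

```bash
python3 -m crank '0 0 -0.26 0 0 0 0; 0 0 -0.26 0 0 0 0; 0 0 -0.26 0 0 0 0; 0 0 -0.26 0 0 0 0; 0 0 -0.26 0 0 0 0; 0 0 -0.26 0 0 0 0; -0.23 -0.1 0 0 0 0 0; -0.23 -0.1 0 0 0 0 0; -0.23 -0.1 0 0 0 0 0; -0.23 -0.1 0 0 0 0 0; -0.23 -0.1 0 0 0 0 0; -0.23 -0.1 0 0 0 0 0' 10
```

```text
time_s: 1.15
tool_pos: [0.3117, 0.3668, 0.4606]
tool_rot: [-0.0, 0.128, 0.992, -0.0]
wrist_force: [-0.0, 0.9, -0.3]
opening: 0.0461
gripper_force: 0.0
```

```bash
python3 -m crank '-0.23 -0.1 0 0 0 0 0; -0.23 -0.1 0 0 0 0 0; -0.23 -0.1 0 0 0 0 0; -0.076 -0.251 0 0 0 0 0; -0.076 -0.251 0 0 0 0 0; -0.076 -0.251 0 0 0 0 0; -0.076 -0.251 0 0 0 0 0; -0.076 -0.251 0 0 0 0 0; -0.076 -0.251 0 0 0 0 0; -0.076 -0.251 0 0 0 0 0; -0.076 -0.251 0 0 0 0 0; -0.076 -0.251 0 0 0 0 0'; python3 -m crank '-0.076 -0.251 0 0 0 0 0; -0.076 -0.251 0 0 0 0 0; -0.076 -0.251 0 0 0 0 0; -0.076 -0.251 0 0 0 0 0; -0.076 -0.251 0 0 0 0 0; -0.076 -0.251 0 0 0 0 0; 0 0 0 0 0 0.079 0;  0 0 0 0 0 0.079 0;  0 0 0 0 0 0.079 0;  0 0 0 0 0 0.079 0;  0 0 0 0 0 0.079 0;  0 0 0 0 0 0.079 0'
```

```text
time_s: 2.15
tool_pos: [0.412, -0.0572, 0.4607]
tool_rot: [0.0, 0.128, 0.992, 0.0]
wrist_force: [0.2, -0.9, 1.1]
opening: 0.046
gripper_force: 0.0
time_s: 3.15
tool_pos: [0.4212, -0.2913, 0.4603]
tool_rot: [-0.0, 0.483, 0.876, 0.0]
wrist_force: [-0.1, -1.1, 0.3]
opening: 0.046
gripper_force: 0.0
```

```bash
python3 -m crank '0 0 0.1 0 0 0.079 0;  0 0 0.2 0 0 0.079 0;  0 0 0.2 0 0 0.079 0; 0 0.1 0.26 0 0 0 0; 0 0.1 0.26 0 0 0 0; 0 0 0.26 0 0 0 0; 0 0 0.26 0 0 0 0; 0 0 0 0 0 0 0; 0 0 0 0 0 0 0'
python3 - <<'E'
from h import *
import pickle
f=grab('wrist'); save('w1',f['img']); pickle.dump(f,open('w1.pkl','wb')); print(f['o'])
E
```

```text
time_s: 3.9
tool_pos: [0.45, -0.2849, 0.229]
tool_rot: [-0.002, 0.634, 0.773, 0.0]
wrist_force: [0.5, 0.2, 1.2]
opening: 0.0462
gripper_force: 0.0
[ 0.43580941 -0.20587409  0.38723386]
```

View pics/w1.png

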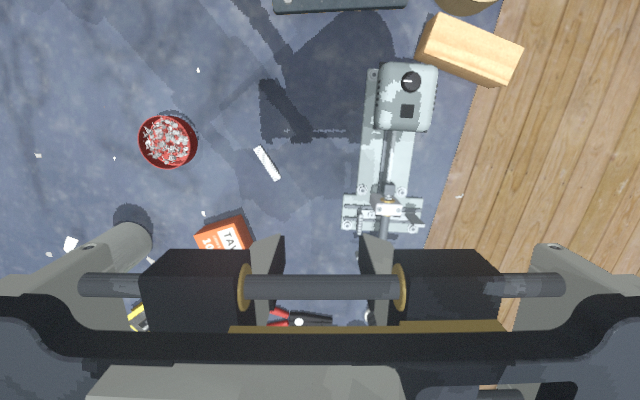

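The wrist view shows the stick at (266,163), from (258,147) to (277,180). The stapler head is at (408,95), the rail runs down to (385,200), and the tail goes behind the finger at (385,235).

```bash
python3 - <<'E'
from h import *
import pickle
for n in('w1','top0'):
    f=pickle.load(open(n+'.pkl','rb')); C=cloud(f); ok=f['range_z']>0
    reg=ok&(C[...,0]>.45)&(C[...,0]<.62)&(C[...,1]<-.1)&(C[...,1]>-.43)
    h=reg&(C[...,2]>.070)&(C[...,2]<.079)&(C[...,1]>-.23)
    P=C[h][:,:2]; r=cv2.minAreaRect((P*1000).astype(np.float32)); print(n,'head',len(P),r, C[h][:,2].mean())
    for nm,lo,hi in(('rail',.031,.040),('tail',.054,.062),('bar53',.048,.0545)):
        m=reg&(C[...,2]>lo)&(C[...,2]<hi)&(C[...,1]<-.215)
        P=C[m]; print(nm,len(P),P.mean(0).round(4) if len(P) else '')
        if len(P)>5: print((P[np.argsort(P[:,1])][::max(1,len(P)//14)]*1000).round(0)[:,:3].astype(int).tolist())
    b=f['img'].astype(int)
f=pickle.load(open('w1.pkl','rb'));im=f['img'][140:190,245:290].astype(int);m=((im.min(2)>140)).astype(np.uint8)
c=max(cv2.findContours(m,0,2)[0],key=cv2.contourArea); r=cv2.minAreaRect(c);print(r)
for z in(0,.007):print(onplane(f,cv2.boxPoints(r)+[245,140],z).round(4).tolist(),onplane(f,[np.add(r[0],[245,140])],z))
C=cloud(f)[140:190,245:290];print('z stick',np.median(C[m>0][:,2]),'table',np.median(C[:10,:10,2]))
t=pickle.load(open('top0.pkl','rb'));s=pickle.load(open('scene0.pkl','rb'));p=tuple(np.add(r[0],[245,140]))
print(tri(f,p,t,(299.56,227.57)),tri(f,p,s,(303.04,222.78)))
E
```

```text
w1 head 3290 ((520.32421875, -169.9596710205078), (62.061241149902344, 68.48389434814453), 7.941939830780029) 0.0751934871022393
rail 317 [ 0.5356 -0.2656  0.0354]
[[516, -376, 39], [577, -314, 40], [591, -311, 33], [525, -294, 37], [536, -289, 32], [531, -271, 39], [535, -267, 34], [532, -260, 37], [531, -255, 32], [531, -249, 34], [529, -243, 34], [532, -237, 36], [531, -231, 36], [526, -223, 35], [525, -217, 31]]
tail 325 [ 0.5408 -0.2998  0.0565]
[[581, -316, 54], [529, -307, 57], [525, -306, 56], [538, -304, 57], [529, -303, 57], [549, -302, 57], [556, -301, 57], [549, -299, 56], [552, -298, 57], [531, -297, 57], [541, -296, 59], [549, -295, 57], [531, -294, 55], [547, -293, 57], [551, -291, 57]]
bar53 279 [ 0.5472 -0.3095  0.0503]
[[517, -378, 50], [543, -340, 49], [543, -333, 49], [540, -328, 48], [539, -321, 48], [543, -316, 49], [545, -314, 48], [584, -312, 54], [543, -311, 50], [523, -301, 54], [528, -293, 51], [534, -291, 49], [541, -290, 52], [541, -279, 48], [540, -273, 48]]
top0 head 887 ((519.585205078125, -173.0713653564453), (60.916316986083984, 67.2284927368164), 6.
[... 851 characters left out ...]
26, 48], [584, -316, 52], [536, -312, 50], [544, -306, 51], [522, -298, 53], [528, -282, 48]]
((21.692306518554688, 23.03845977783203), (40.215763092041016, 8.875202178955078), 56.30992889404297)
[[0.3497, -0.2685, 0.0], [0.3589, -0.2599, 0.0], [0.3962, -0.3001, 0.0], [0.387, -0.3092, 0.0]] [[ 0.37266502 -0.28407609  0.        ]]
[[0.3513, -0.2674, 0.007], [0.3602, -0.2589, 0.007], [0.3969, -0.2984, 0.007], [0.3879, -0.3073, 0.007]] [[ 0.37380648 -0.28266244  0.007     ]]
z stick 0.00637350016981314 table 7.471660712027317e-05
(array([ 0.3737173 , -0.28419459,  0.00298025]), np.float64(0.0018297348059080792)) (array([ 0.37369214, -0.28371684,  0.00430298]), np.float64(0.0012056939175943613))
```

```bash
python3 -m crank '0 0 0 0 0 -0.07 -0.2; 0 0 0 0 0 -0.07 -0.2; 0 0 0 0 0 -0.07 -0.2; 0 0 0 0 0 -0.07 -0.2; 0 0 0 0 0 -0.069 -0.2; 0.176 -0.183 0 0 0 0 -0.2; 0.176 -0.183 0.1 0 0 0 -0.2; 0 0 0.25 0 0 0 -0.2; 0 0 0.25 0 0 0 -0.2; 0 0 0.25 0 0 0 -0.2; 0 0 0.25 0 0 0 -0.2; 0 0 0 0 0 0 -0.2'
python3 - <<'E'
from h import *
import pickle
f=grab('wrist'); save('w2',f['img']); pickle.dump(f,open('w2.pkl','wb')); s=manip.state();print(s['tool_pos'],s['tool_rot'])
E
```

```text
time_s: 4.95
tool_pos: [0.3734, -0.2831, 0.0622]
tool_rot: [-0.003, 0.401, 0.916, 0.001]
wrist_force: [-1.7, 1.2, 0.4]
opening: 0.0369
gripper_force: 0.0
[ 0.37453145 -0.28412302  0.06496185] [-1.02998685e-03  4.01271523e-01  9.15958442e-01  4.86204355e-04]
```

View pics/w2.png

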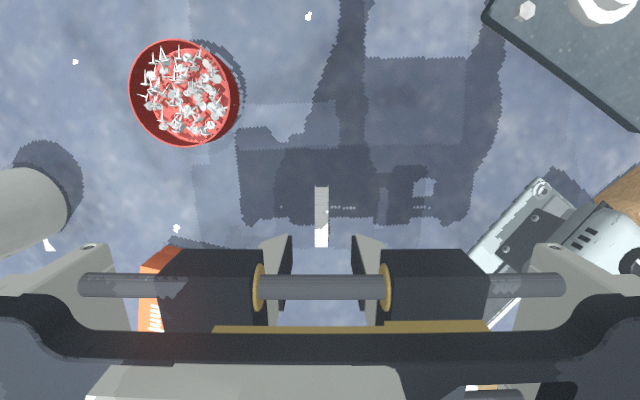

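The stick stands upright in the picture at (321,186)–(321,247), parallel to the fingers and midway between them.

```bash
python3 - <<'E'
from h import *
import pickle
f=pickle.load(open('w2.pkl','rb'));im=f['img'][170:260,305:340].astype(int);m=((im.min(2)>150)).astype(np.uint8)
c=max(cv2.findContours(m,0,2)[0],key=cv2.contourArea); r=cv2.minAreaRect(c);b=cv2.boxPoints(r)+[305,170];print(b.round(1).tolist())
s=manip.state();T=rot(s['tool_rot'])
P=onplane(f,b,.007);print(P.round(4).tolist(),P.mean(0));print(((P-s['tool_pos'])@T).round(4), s['tool_pos'])
E
```

```text
[[314.0, 187.0], [328.0, 187.0], [328.0, 250.0], [314.0, 250.0]]
[[0.3526, -0.2677, 0.007], [0.3606, -0.2602, 0.007], [0.3981, -0.3002, 0.007], [0.3894, -0.3082, 0.007]] [ 0.37515733 -0.28406029  0.007     ]
[[ 0.0269 -0.005   0.058 ]
 [ 0.0269  0.006   0.058 ]
 [-0.0279  0.0064  0.0579]
 [-0.0279 -0.0054  0.0579]] [ 0.37453145 -0.28412302  0.06496185]
```

```bash
python3 -m crank '0 0 0.2 0 0 0 -0.4; 0 0 0.12 0 0 0 -0.4; 0 0 0.06 0 0 0 -0.4; 0 0 0.03 0 0 0 -0.4; 0 0 0 0 0 0 -0.4; 0 0 0 0 0 0 -0.4; 0 0 0 0 0 0 -0.4' 10
```

```text
time_s: 5.58
tool_pos: [0.3754, -0.2847, 0.0049]
tool_rot: [0.001, 0.401, 0.916, -0.001]
wrist_force: [-0.3, 0.2, 0.1]
opening: 0.0275
gripper_force: 0.0
```

```bash
python3 -m crank '0 0 0.018 0 0 0 -0.4; 0 0 0 0 0 0 -1; 0 0 0 0 0 0 -1; 0 0 0 0 0 0 -1; 0 0 0 0 0 0 -1; 0 0 0 0 0 0 -1' 12
```

```text
time_s: 6.08
tool_pos: [0.3746, -0.2839, 0.0008]
tool_rot: [0.0, 0.401, 0.916, 0.0]
wrist_force: [-1.0, 0.6, 1.8]
opening: 0.0118
gripper_force: 12.0
```

```bash
python3 -m crank '0 0 -0.05 0 0 0 -1; 0 0 -0.21 0 0 0 -1; 0 0 -0.21 0 0 0 -1; 0 0 -0.21 0 0 0.0776 -1; 0 0 0 0 0 0.0776 -1; 0 0 0 0 0 0.0776 -1; 0 0 0 0 0 0.0776 -1; 0 0 0 0 0 0.0776 -1; 0.03 0.2 0 0 0 0 -1; 0.03 0.2 0 0 0 0 -1; 0.03 0.2 0 0 0 0 -1; 0.03 0.2 0 0 0 0 -1'
python3 -m crank '0.03 0.2 0 0 0 0 -1; 0 0.04 0 0 0 0 -1; 0 0 0 0 0 0 -1; 0 0 0 0 0 0 -1'
python3 - <<'E'
from h import *
import pickle
f=grab('wrist'); save('w3',f['img']); s=manip.state();f['s']=s;pickle.dump(f,open('w3.pkl','wb')); print(s['tool_pos'],s['tool_rot'])
t=grab('top');t['s']=s;pickle.dump(t,open('top3.pkl','wb'))
E
```

```text
time_s: 7.08
tool_pos: [0.4921, -0.2493, 0.1033]
tool_rot: [0.0, 0.658, 0.753, 0.0]
wrist_force: [0.8, -0.2, -0.2]
opening: 0.0121
gripper_force: 12.0
time_s: 7.42
tool_pos: [0.5253, -0.2402, 0.1025]
tool_rot: [-0.001, 0.657, 0.754, -0.0]
wrist_force: [-0.2, -0.4, 0.5]
opening: 0.0118
gripper_force: 12.0
[ 0.52479224 -0.24046025  0.10260065] [-6.97571936e-04  6.57507630e-01  7.53447523e-01 -2.44826545e-04]
```

View pics/w3.png

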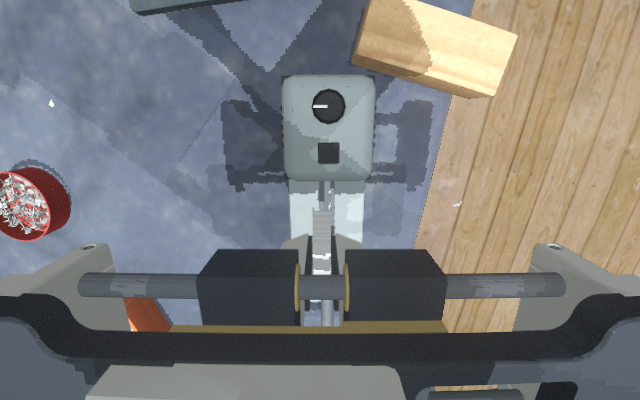

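```bash
python3 - <<'E'
from h import *
import pickle
f=pickle.load(open('w3.pkl','rb'));im=f['img']
for v in range(182,208,4): print(v,im[v,310:345].mean(1).astype(int).tolist())
for v in(215,225,235): print(v,im[v,305:345].mean(1).astype(int).tolist())
save('w3c',cv2.resize(im[165:255,270:380],None,fx=6,fy=6,interpolation=cv2.INTER_CUBIC))
E
```

```text
182 [135, 132, 132, 131, 135, 129, 132, 134, 128, 103, 94, 91, 89, 100, 127, 147, 148, 146, 150, 145, 117, 93, 95, 95, 110, 133, 131, 132, 134, 134, 135, 132, 134, 133, 132]
186 [135, 132, 134, 135, 134, 133, 133, 134, 129, 103, 95, 93, 91, 101, 129, 147, 149, 147, 147, 144, 118, 95, 93, 97, 106, 131, 134, 134, 132, 131, 134, 134, 134, 133, 132]
190 [133, 133, 135, 135, 135, 152, 188, 182, 130, 103, 93, 95, 93, 99, 129, 147, 149, 147, 149, 162, 188, 161, 160, 157, 117, 132, 132, 133, 134, 132, 132, 135, 133, 133, 132]
194 [212, 211, 212, 211, 212, 212, 213, 202, 127, 104, 91, 94, 91, 98, 128, 146, 149, 147, 147, 143, 131, 159, 160, 154, 139, 187, 188, 187, 178, 132, 158, 210, 211, 211, 211]
198 [209, 211, 211, 212, 212, 212, 207, 173, 129, 100, 93, 96, 92, 99, 129, 146, 147, 147, 149, 153, 155, 158, 159, 161, 177, 211, 210, 210, 209, 210, 211, 211, 212, 211, 211]
202 [213, 212, 212, 212, 213, 212, 211, 210, 201, 138, 157, 159, 153, 136, 141, 148, 148, 147, 146, 161, 187, 157, 161, 161, 176, 211, 210, 211, 212, 212, 212, 211, 212, 211, 211]
206 [212, 212, 211, 205, 210, 212, 212, 212, 203, 150, 156, 161, 157, 155, 152, 146, 148, 148, 188, 244, 191, 159, 159, 157, 158, 211, 211, 212, 213, 212, 211, 212, 212, 213, 211]
215 [212, 213, 213, 211, 213, 211, 209, 182, 158, 157, 156, 158, 158, 158, 158, 157, 160, 157, 159, 160, 158, 158, 159, 155, 158, 158, 155, 157, 159, 184, 213, 214, 213, 212, 213, 214, 213, 213, 212, 213]
225 [210, 209, 210, 209, 209, 209, 209, 195, 165, 165, 163, 163, 166, 165, 163, 167, 165, 164, 165, 165, 166, 164, 164, 164, 163, 159, 138, 131, 143, 191, 211, 211, 210, 210, 212, 209, 211, 212, 210, 212]
235 [141, 141, 141, 139, 164, 163, 164, 164, 163, 162, 163, 163, 165, 162, 162, 165, 161, 164, 163, 164, 162, 163, 164, 165, 165, 154, 87, 78, 96, 133, 132, 142, 142, 143, 141, 142, 155, 176, 192, 205]
```

View pics/w3c.png

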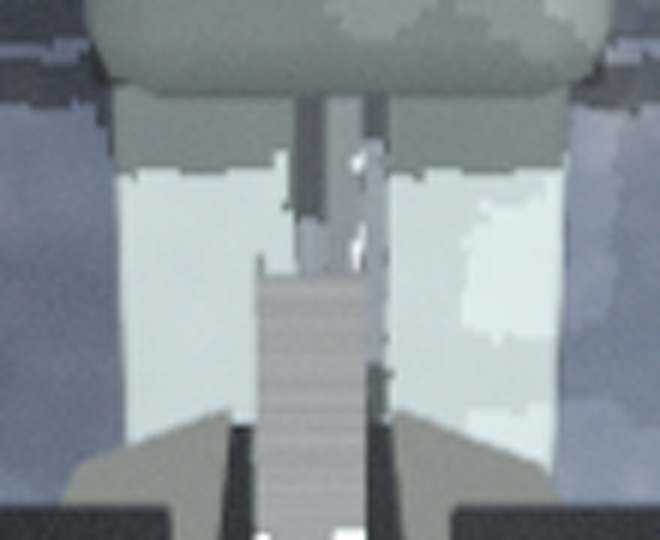

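The crop shows the stick top spanning columns 312.7–331 with its front end at row 211. The rail top is centred near column 326.9 and the bed plate edges are at columns 290 and 364, so the stick must go a little to the right.

```bash
python3 - <<'E'
from h import *
import pickle
f=pickle.load(open('w3.pkl','rb'));s=f['s'];T=rot(s['tool_rot']);t=s['tool_pos']
print('yaw x',np.degrees(np.arctan2(T[1,0],T[0,0])), 'tool z',T[:,2])
for n,uv,z in(('rail',[(326.9,184),(326.9,200)],.036),('foot',[(326.6,182),(326.6,198)],.011),('bedL',[(290,195),(291.3,238.3)],.006),('bedR',[(364.3,195),(362.7,241.7)],.006),('stick',[(312.7,211),(331,211),(321.8,211),(321.5,240)],.1086)):
    P=onplane(f,uv,z); print(n,(P*1000).round(1).tolist(),'tool',((P-t)@T*1000).round(1).tolist())
C=cloud(f);h=(f['range_z']>0)&(C[...,2]>.071)&(C[...,2]<.079)&(C[...,1]>-.24)&(C[...,0]<.57)&(C[...,0]>.46)
print(cv2.minAreaRect((C[h][:,:2]*1000).astype(np.float32)),C[h].mean(0))
# edge fits of head side at z .076 by rows
m=h.astype(np.uint8)
R_,L_=[],[]
for v in range(110,165,6):
    u=np.where(m[v])[0]; L_.append((u.min(),v));R_.append((u.max(),v))
for E in(L_,R_):
    P=onplane(f,E,.074); k=np.polyfit(P[:,1],P[:,0],1); print('head edge slope deg',np.degrees(np.arctan(-k[0])),np.polyval(k,-.18))
u=np.where(m[:,325])[0];print(onplane(f,[(325,u.min()),(325,u.max())],.075))
E
```

```text
yaw x 97.77981309896376 tool z [-1.37311834e-03  5.48389833e-04 -9.99998907e-01]
rail [[527.4, -214.2, 36.0], [529.3, -227.9, 36.0]] tool [[25.6, 6.2, 66.6], [11.8, 6.3, 66.6]]
foot [[528.1, -218.5, 11.0], [530.3, -233.6, 11.0]] tool [[21.3, 6.4, 91.6], [6.0, 6.5, 91.6]]
bedL [[495.9, -236.9, 6.0], [501.8, -281.3, 6.0]] tool [[7.4, -28.1, 96.6], [-37.4, -28.2, 96.6]]
bedR [[565.5, -227.2, 6.0], [572.8, -275.2, 6.0]] tool [[7.5, 42.3, 96.6], [-41.0, 43.0, 96.5]]
stick [[517.7, -213.6, 108.6], [528.2, -212.2, 108.6], [522.9, -212.9, 108.6], [525.3, -231.0, 108.6]] tool [[27.5, -3.4, -6.0], [27.6, 7.2, -6.0], [27.6, 1.9, -6.0], [9.3, 1.7, -6.0]]
((521.2260131835938, -169.389404296875), (61.31281661987305, 66.13496398925781), 7.912888526916504) [ 0.52090011 -0.16933274  0.07539932]
head edge slope deg 7.308486190287087 0.4936625299442814
head edge slope deg 8.275193356781344 0.5516873424763118
[[ 0.51444591 -0.13743902  0.075     ]
 [ 0.52353833 -0.20155029  0.075     ]]
```

```bash
python3 -m crank '0.007 0.028 0 0 0 0 -1; 0 0 0.2 0 0 0 -1; 0 0 0.1 0 0 0 -1; 0 0 0.07 0 0 0 -1; 0 0 0 0 0 0 -1; 0 0 0 0 0 0 -1; 0 0 0 0 0 0 -1'
python3 - <<'E'
from h import *
import pickle
f=grab('wrist'); s=manip.state();f['s']=s;pickle.dump(f,open('w4.pkl','wb')); print(s['tool_pos'],s['tool_rot'])
save('w4c',cv2.resize(f['img'][130:260,260:390],None,fx=4.6,fy=4.6,interpolation=cv2.INTER_CUBIC))
E
```

```text
time_s: 8.1
tool_pos: [0.5305, -0.2394, 0.0483]
tool_rot: [0.001, 0.658, 0.753, 0.0]
wrist_force: [0.8, -0.3, 0.5]
opening: 0.0118
gripper_force: 12.0
[ 0.53067081 -0.23935894  0.04843589] [1.05166572e-03 6.57562504e-01 7.53399228e-01 2.27141548e-04]
```

View pics/w4c.png

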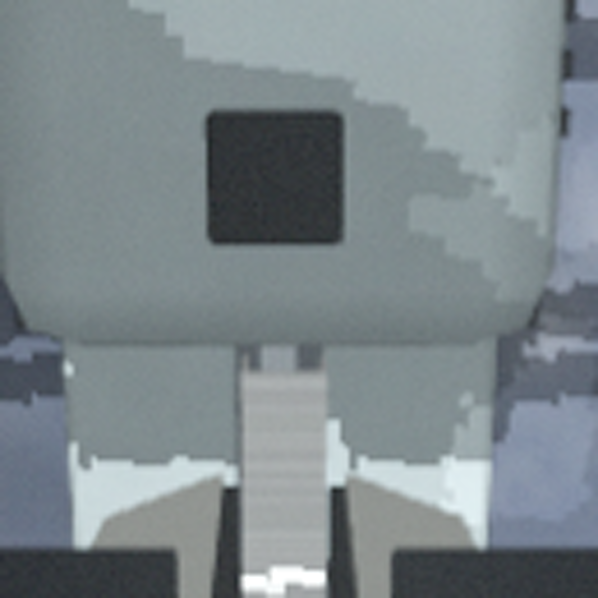

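The rail shows at crop columns 262–297 (centre 279.5) just above the stick's end, and the stick spans 240–327 (centre 283.5). It is nearly aligned.

```bash
python3 - <<'E'
from h import *
import pickle
f=pickle.load(open('w4.pkl','rb'));s=f['s'];T=rot(s['tool_rot']);t=s['tool_pos'];g=f['img'].mean(2)
print(f['cx'],f['cy'])
for v in(205,207,209): print(v,g[v,308:336].astype(int).tolist())
for v in(216,225,234): print(v,g[v,308:336].astype(int).tolist())
q=lambda c:(c[0]/4.6+260-.4,c[1]/4.6+130-.4)
for n,uv,z in(('rail',[q((262,357)),q((297,357))],.036),('foot',[q((247,355)),q((322,355))],.011),('bed',[q((68,350)),q((493,350)),q((76,520)),q((489,520))],.006),('stick',[q((242,380)),q((327,380)),q((240,550)),q((328,550))],.0545),('headedge',[q((280,330))],.076)):
    P=onplane(f,uv,z); print(n,'tool',((P-t)@T*1000).round(1).tolist())
E
```

```text
321.2935858755758 200.94240621747934
205 [126, 125, 122, 102, 97, 100, 96, 102, 112, 138, 137, 140, 139, 135, 138, 136, 118, 96, 99, 98, 99, 101, 118, 126, 126, 127, 125, 129]
207 [140, 136, 132, 106, 105, 122, 101, 98, 120, 152, 152, 151, 154, 151, 153, 149, 121, 97, 98, 96, 99, 105, 132, 138, 137, 137, 137, 140]
209 [140, 136, 131, 106, 111, 132, 101, 98, 115, 151, 150, 150, 155, 151, 153, 149, 123, 98, 97, 97, 100, 113, 134, 137, 136, 136, 134, 136]
216 [138, 137, 130, 114, 137, 164, 164, 163, 162, 165, 165, 165, 163, 165, 163, 164, 164, 165, 164, 163, 163, 162, 161, 141, 137, 136, 138, 137]
225 [136, 138, 136, 117, 131, 168, 169, 169, 169, 170, 168, 169, 168, 170, 169, 170, 169, 170, 170, 170, 170, 169, 179, 207, 213, 205, 138, 138]
234 [176, 214, 207, 175, 145, 170, 170, 169, 169, 171, 169, 171, 172, 171, 170, 169, 169, 170, 169, 170, 171, 170, 182, 215, 215, 216, 208, 159]
rail tool [[23.5, -2.1, 12.4], [23.5, 2.8, 12.4]]
foot tool [[15.4, -4.9, 37.4], [15.4, 7.1, 37.4]]
bed tool [[14.6, -34.4, 42.4], [14.6, 35.2, 42.5], [-16.0, -34.6, 42.4], [-16.0, 36.1, 42.5]]
stick tool [[26.7, -4.2, -6.1], [26.7, 6.4, -6.1], [3.2, -4.7, -6.1], [3.2, 6.8, -6.1]]
headedge tool [[40.0, 0.6, -27.6]]
```

```bash
python3 -m crank '0 -0.0055 0 0 0 0 -1; 0 0 0.03 0 0 0 -1; 0 0 0.03 0 0 0 -1; 0 0 0.02 0 0 0 -1; 0 0 0.01 0 0 0 -1; 0 0 0 0 0 0 -1; 0 0 0 0 0 0 -1; 0 0 0 0 0 0 -1'; python3 -m crank '0 0 0.006 0 0 0 -1; 0 0 0 0 0 0 -1; 0 0 0 0 0 0 -1'
python3 - <<'E'
from h import *
import pickle
f=grab('wrist'); s=manip.state();f['s']=s;pickle.dump(f,open('w5.pkl','wb')); print(s['tool_pos'],s['wrist_force'])
save('w5c',cv2.resize(f['img'][130:260,260:390],None,fx=4.6,fy=4.6,interpolation=cv2.INTER_CUBIC))
g=f['img'].mean(2)
for v in range(196,240,4): print(v,g[v,306:336].astype(int).tolist())
E
```

```text
time_s: 8.82
tool_pos: [0.5293, -0.2389, 0.0337]
tool_rot: [0.0, 0.657, 0.754, 0.0]
wrist_force: [0.1, -0.1, 0.5]
opening: 0.012
gripper_force: 12.0
time_s: 9.07
tool_pos: [0.5292, -0.2389, 0.0328]
tool_rot: [0.0, 0.657, 0.753, 0.0]
wrist_force: [0.2, -0.7, -0.2]
opening: 0.0116
gripper_force: 12.0
[ 0.52925608 -0.23893249  0.03287581] [ 0.06385621  0.82527517 -0.44020765]
196 [139, 138, 142, 141, 138, 139, 139, 138, 137, 138, 138, 139, 137, 139, 139, 138, 139, 139, 140, 138, 136, 136, 136, 137, 138, 140, 138, 137, 138, 138]
200 [140, 138, 137, 140, 139, 138, 138, 140, 139, 137, 138, 137, 139, 140, 137, 140, 139, 139, 140, 136, 138, 138, 137, 140, 139, 138, 139, 139, 138, 138]
204 [137, 138, 136, 138, 138, 137, 135, 136, 137, 136, 137, 137, 138, 137, 137, 137, 138, 135, 138, 136, 137, 135, 138, 136, 137, 140, 138, 138, 140, 137]
208 [129, 129, 132, 130, 130, 131, 129, 130, 130, 131, 132, 131, 133, 130, 131, 132, 129, 131, 132, 130, 130, 130, 131, 129, 132, 131, 132, 131, 132, 131]
212 [123, 121, 123, 124, 125, 123, 123, 121, 121, 124, 126, 123, 125, 124, 124, 122, 125, 123, 125, 126,
[... 272 characters left out ...]
68, 168, 170, 169, 168, 169, 170, 169, 169, 167, 167, 168, 161, 111, 112, 144, 137, 140]
224 [142, 140, 141, 142, 141, 139, 151, 173, 171, 172, 173, 175, 174, 175, 174, 173, 172, 173, 174, 173, 174, 174, 174, 173, 167, 115, 113, 141, 142, 140]
228 [141, 142, 140, 140, 140, 140, 149, 168, 167, 169, 166, 167, 168, 165, 167, 167, 167, 166, 168, 167, 168, 166, 168, 167, 159, 114, 113, 139, 142, 141]
232 [139, 141, 142, 141, 140, 142, 156, 171, 172, 172, 172, 172, 171, 170, 173, 171, 170, 171, 172, 171, 172, 171, 171, 172, 162, 99, 112, 141, 140, 140]
236 [148, 143, 100, 56, 56, 67, 123, 168, 169, 167, 168, 168, 169, 168, 168, 169, 169, 168, 168, 169, 167, 169, 169, 168, 157, 78, 55, 57, 71, 115]
```

```bash
python3 -m crank '0 0 0.007 0 0 0 -1; 0 0 0 0 0 0 -1; 0 0 0 0 0 0 -1'; python3 -m crank '0 0 0.005 0 0 0 -1; 0 0 0 0 0 0 -1; 0 0 0 0 0 0 -1'
```

```text
time_s: 9.37
tool_pos: [0.5291, -0.2389, 0.0317]
tool_rot: [-0.0, 0.657, 0.753, 0.0]
wrist_force: [-0.3, 0.2, 0.1]
opening: 0.0115
gripper_force: 12.0
time_s: 9.62
tool_pos: [0.5293, -0.2389, 0.0316]
tool_rot: [0.0, 0.657, 0.754, 0.0]
wrist_force: [-2.5, -0.0, 5.8]
opening: 0.0115
gripper_force: 12.0
```

```bash
python3 -m crank '0 0 -0.004 0 0 0 -0.9; 0 0 0 0 0 0 -0.6; 0 0 0 0 0 0 -0.5; 0 0 0 0 0 0 -0.5; 0 0 -0.1 0 0 0 -0.5; 0 0 -0.2 0 0 0 -0.5; 0 0 -0.2 0 0 0 -0.5; 0 0 0 0 0 0 -0.5; 0 0 0 0 0 0 -0.5'
python3 - <<'E'
from h import *
import pickle
f=grab('wrist'); s=manip.state();f['s']=s;pickle.dump(f,open('w6.pkl','wb')); print(s['tool_pos'],s['wrist_force'])
save('w6c',cv2.resize(f['img'][140:260,240:400],None,fx=4.6,fy=4.6,interpolation=cv2.INTER_CUBIC))
E
```

```text
time_s: 10.37
tool_pos: [0.5302, -0.2395, 0.1083]
tool_rot: [0.002, 0.657, 0.754, 0.0]
wrist_force: [0.7, 0.1, -0.4]
opening: 0.0229
gripper_force: 0.0
[ 0.5292234  -0.23893592  0.10673693] [-0.04703088  0.08001711 -0.27842702]
```

View pics/w6c.png

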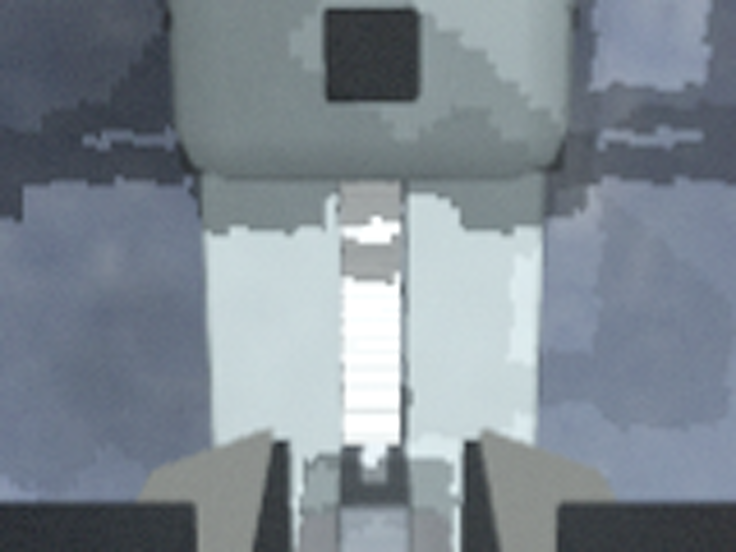

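The stick sits in line with the rail, at crop columns 340–403 and rows 180–448. Its front end is close to the head, and it is clear of the fingers.

```bash
python3 - <<'E'
from h import *
import pickle
f=pickle.load(open('w6.pkl','rb'));s=f['s'];C=cloud(f)
q=lambda c:(c[0]/4.6+240-.4,c[1]/4.6+140-.4)
for c in((372,200),(372,300),(372,400)): u,v=map(round,q(c)); print(C[v-1:v+2,u-3:u+4].reshape(-1,3).mean(0).round(4))
ex=np.array([-.1357,.9907]);o=np.array([.530,-.240])
P=onplane(f,[q((340,300)),q((404,300)),q((372,448)),q((372,182))],.038)
print(P.round(4).tolist(),((P[:,:2]-o)@ex).round(4))
E
python3 -m crank '-0.25 0.04 -0.05 0 0 0 -1; -0.25 0 0 0 0 0 -1; -0.25 0 0 0 0 0 -1; -0.25 0 0 0 0 0 -1; -0.1 0 0 0 0 0 -1; 0 0 0 0 0 0 -1; 0 0 0 0 0 0 -1; 0 0 0 0 0 0 -1'
python3 - <<'E'
from h import *
import pickle
f=grab('wrist'); s=manip.state();f['s']=s;pickle.dump(f,open('w7.pkl','wb')); print(s['tool_pos'],s['wrist_force'])
save('w7c',cv2.resize(f['img'][100:300,200:450],None,fx=3,fy=3,interpolation=cv2.INTER_CUBIC))
E
```

```text
[ 0.527  -0.2147  0.0374]
[ 0.5296 -0.2341  0.037 ]
[ 0.5317 -0.2498  0.0481]
[[0.524, -0.2343, 0.038], [0.5359, -0.2327, 0.038], [0.534, -0.2634, 0.038], [0.5269, -0.2112, 0.038]] [ 0.0064  0.0064 -0.0238  0.0289]
time_s: 11.08
tool_pos: [0.557, -0.4002, 0.1125]
tool_rot: [-0.002, 0.657, 0.754, 0.0]
wrist_force: [-0.3, 0.6, 0.9]
opening: 0.0002
gripper_force: 0.0
[ 0.5572639  -0.39996504  0.11312923] [-0.20937953  0.40692781 -0.02081614]
```

View pics/w7c.png

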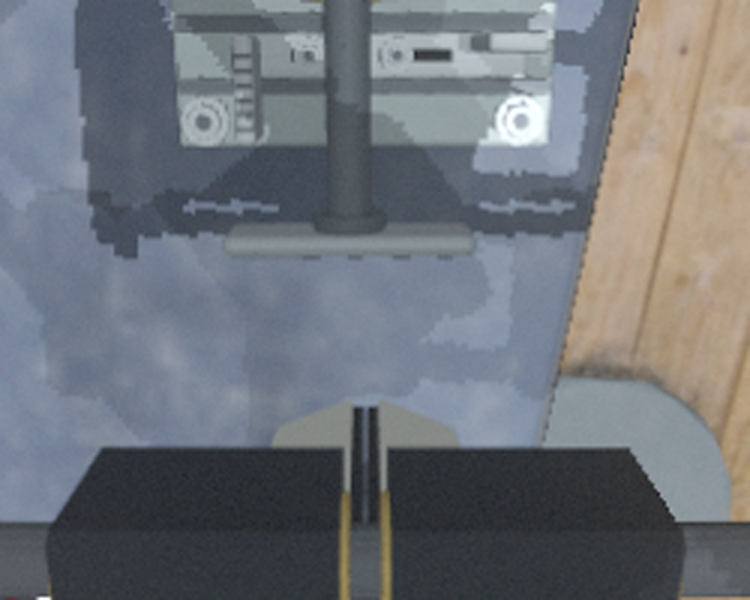

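The crossbar lies at crop columns 225–473, rows 225–255. The ribbed keeper tab is at left (245, 35–140), the tongue at right (515,42), and the closed fingers are at column 365, behind the crossbar.

```bash
python3 - <<'E'
from h import *
import pickle
f=pickle.load(open('w6.pkl','rb'));C=cloud(f);o=np.array([.530,-.240]);ex=np.array([-.1357,.9907])
for v in range(178,240,4):
    p=np.median(C[v,316:326],axis=0); print(v,(p*1000).round(1),round(float((p[:2]-o)@ex*1000),1))
f=pickle.load(open('w7.pkl','rb'));s=f['s'];T=rot(s['tool_rot']);t=s['tool_pos'];C=cloud(f)
q=lambda c:(c[0]/3+200-.33,c[1]/3+100-.33)
ey=np.array([-.9907,-.1357])
for n,uv,z in(('bar top ends rear',[q((225,253)),q((473,253)),q((349,253))],.053),('tab',[q((233,140)),q((259,140)),q((259,40))],.030),('tongue',[q((472,42)),q((548,42))],.054),('bed',[q((180,145)),q((549,145))],.006)):
    P=onplane(f,uv,z); print(n,'tool',((P-t)@T*1000).round(1)[:,:2].tolist(),'frame',np.c_[(P[:,:2]-o)@ex,(P[:,:2]-o)@ey].round(4).tolist())
    print([C[round(b),round(a)].round(3).tolist() for a,b in uv])
print(np.c_[(t[:2]-o)@ex,(t[:2]-o)@ey])
E
```

```text
178 [ 525.9 -203.4   68.7] 36.8
182 [ 527.3 -213.8   37.3] 26.3
186 [ 527.8 -217.    37.4] 23.1
190 [ 528.2 -220.6   37.3] 19.4
194 [ 528.7 -223.8   37.6] 16.2
198 [ 529.2 -227.7   37.3] 12.3
202 [ 529.7 -231.2   37.4] 8.7
206 [ 530.2 -234.9   37. ] 5.0
210 [ 530.6 -238.4   37.5] 1.5
214 [ 531.1 -242.1   37.5] -2.2
218 [ 531.7 -245.9   37.3] -6.0
222 [ 532.1 -249.3   37.6] -9.5
226 [ 531.8 -253.3   37.2] -13.4
230 [ 533.2 -257.1   37.2] -17.4
234 [ 533.7 -260.8   37.3] -21.1
238 [ 534.3 -270.9   23.5] -31.2
bar top ends rear tool [[27.0, -36.6], [27.0, 29.5], [27.0, -3.5]] frame [[-0.1351, 0.0314], [-0.135, -0.0347], [-0.135, -0.0017]]
[[0.51, -0.392, -0.001], [0.591, -0.381, -0.001], [0.55, -0.373, 0.053]]
tab tool [[54.3, -36.7], [54.3, -29.3], [81.5, -28.4]] frame [[-0.1077, 0.0315], [-0.1077, 0.0242], [-0.0805, 0.0232]]
[[0.51, -0.354, 0.006], [0.519, -0.351, 0.02], [0.516, -0.323, 0.011]]
tongue tool [[80.9, 27.2], [81.0, 46.1]] frame [[-0.0811, -0.0324], [-0.081, -0.0512]]
[[0.578, -0.315, 0.016], [0.592, -0.314, 0.053]]
bed tool [[50.2, -57.1], [50.2, 58.2]] frame [[-0.1118, 0.052], [-0.1117, -0.0634]]
[[0.493, -0.359, 0.0], [0.61, -0.343, -0.001]]
[[-0.16217708 -0.00530309]]
```

```bash
python3 -m crank '0 0.013 0.24 0 0 0 -1; 0 0 0.24 0 0 0 -1; 0 0 0.16 0 0 0 -1; 0 0 0 0 0 0 -1; 0 0 0 0 0 0 -1; 0 0 0 0 0 0 -1'; python3 -m crank '0.05 0 0 0 0 0 -1; 0.05 0 0 0 0 0 -1; 0.05 0 0 0 0 0 -1; 0.05 0 0 0 0 0 -1; 0.05 0 0 0 0 0 -1; 0.05 0 0 0 0 0 -1; 0.05 0 0 0 0 0 -1; 0 0 0 0 0 0 -1; 0 0 0 0 0 0 -1'
```

```text
time_s: 11.63
tool_pos: [0.5606, -0.4014, 0.0202]
tool_rot: [0.001, 0.657, 0.754, 0.0]
wrist_force: [-0.3, 0.8, 0.2]
opening: 0.0005
gripper_force: 0.0
time_s: 12.38
tool_pos: [0.5522, -0.3485, 0.0179]
tool_rot: [-0.001, 0.657, 0.754, 0.0]
wrist_force: [-0.3, -0.3, 0.0]
opening: 0.0006
gripper_force: 0.0
```

```bash
python3 -m crank '0.04 0 0.01 0 0 0 -1; 0.04 0 0 0 0 0 -1; 0.03 0 0 0 0 0 -1; 0.02 0 0 0 0 0 -1; 0 0 0 0 0 0 -1; 0 0 0 0 0 0 -1; 0 0 0 0 0 0 -1'
python3 - <<'E'
from h import *
import pickle
f=grab('wrist'); s=manip.state();f['s']=s;pickle.dump(f,open('w8.pkl','wb')); print(s['tool_pos'],s['wrist_force'])
save('w8c',cv2.resize(f['img'][60:300,180:460],None,fx=2.5,fy=2.5,interpolation=cv2.INTER_CUBIC))
E
```

```text
time_s: 12.97
tool_pos: [0.5497, -0.3307, 0.0164]
tool_rot: [0.001, 0.657, 0.753, -0.0]
wrist_force: [1.5, -5.5, -2.3]
opening: 0.0006
gripper_force: 2.7
[ 0.5497054  -0.33075599  0.01638237] [ 1.04061176 -5.84613182 -2.8867212 ]
```

View pics/w8c.png

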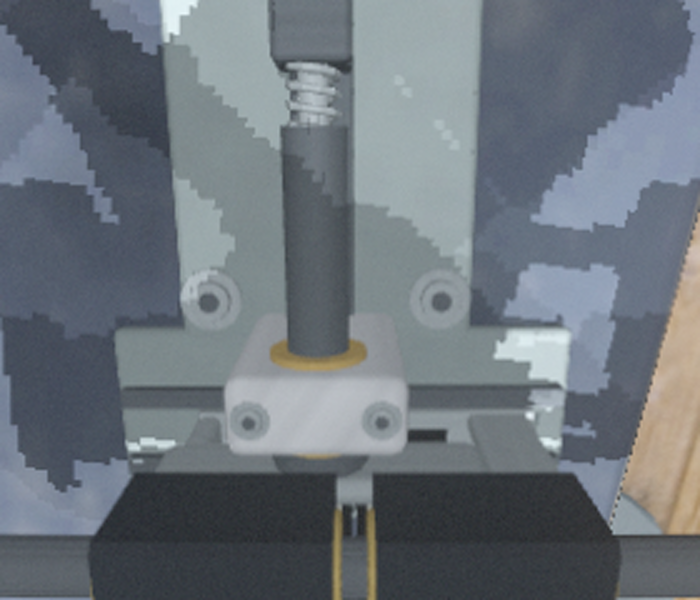

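The rod has gone in with its spring compressing at crop (318,90). The crossbar at (345,480) sits just behind the tail block, about 7 mm short of it.

```bash
python3 -m crank '0.015 0 0 0 0 0 -1; 0.015 0 0 0 0 0 -1; 0 0 0 0 0 0 -1; 0 0 0 0 0 0 -1'; python3 -m crank '0.015 0 0 0 0 0 -1; 0.01 0 0 0 0 0 -1; 0 0 0 0 0 0 -1; 0 0 0 0 0 0 -1'
```

```text
time_s: 13.35
tool_pos: [0.5491, -0.3267, 0.0164]
tool_rot: [0.001, 0.657, 0.753, -0.001]
wrist_force: [1.4, -7.3, -3.2]
opening: 0.0003
gripper_force: 3.5
time_s: 13.68
tool_pos: [0.549, -0.3254, 0.0166]
tool_rot: [0.003, 0.658, 0.753, -0.001]
wrist_force: [1.0, -15.0, -6.8]
opening: 0.0005
gripper_force: 7.4
```

```bash
python3 -m crank '0 -0.02 0 0 0 0 -1; 0 -0.02 0 0 0 0 -1; 0 -0.02 0 0 0 0 -1; 0 -0.02 0 0 0 0 -1; 0 -0.02 0 0 0 0 -1; 0 0 0 0 0 0 -1; 0 0 0 0 0 0 -1'; python3 -m crank '0 -0.02 0 0 0 0 -1; 0 -0.02 0 0 0 0 -1; 0 -0.02 0 0 0 0 -1; 0 0 0 0 0 0 -1; 0 0 0 0 0 0 -1'
```

```text
time_s: 14.27
tool_pos: [0.5365, -0.3273, 0.0183]
tool_rot: [0.005, 0.658, 0.753, -0.0]
wrist_force: [6.8, -11.0, 0.2]
opening: 0.0002
gripper_force: 5.8
time_s: 14.68
tool_pos: [0.5282, -0.3284, 0.0185]
tool_rot: [0.006, 0.658, 0.753, 0.0]
wrist_force: [8.7, -10.1, 0.1]
opening: -0.0
gripper_force: 6.2
```

```bash
python3 -m crank '0.004 -0.02 0.005 0 0 0 -1; 0 -0.015 0 0 0 0 -1; 0 0 0 0 0 0 -1; 0 0 0 0 0 0 -1'; python3 -m crank '0 -0.015 0 0 0 0 -1; 0 0 0 0 0 0 -1; 0 0 0 0 0 0 -1'
```

```text
time_s: 15.02
tool_pos: [0.5237, -0.3291, 0.0184]
tool_rot: [0.007, 0.658, 0.753, 0.0]
wrist_force: [9.2, -10.1, 1.2]
opening: 0.0008
gripper_force: 7.2
time_s: 15.27
tool_pos: [0.5215, -0.3294, 0.0184]
tool_rot: [0.007, 0.658, 0.753, 0.0]
wrist_force: [9.4, -11.1, 1.8]
opening: 0.0005
gripper_force: 7.1
```

```bash
python3 -m crank '0 -0.015 0 0 0 0 -1; 0 0 0 0 0 0 -1; 0 0 0 0 0 0 -1'; python3 -m crank '0 -0.015 0 0 0 0 -1; 0 0 0 0 0 0 -1; 0 0 0 0 0 0 -1'
```

```text
time_s: 15.52
tool_pos: [0.5193, -0.3297, 0.0184]
tool_rot: [0.007, 0.658, 0.753, 0.0]
wrist_force: [10.1, -10.2, 2.3]
opening: 0.0004
gripper_force: 7.1
time_s: 15.77
tool_pos: [0.518, -0.3299, 0.0185]
tool_rot: [0.008, 0.658, 0.753, 0.001]
wrist_force: [12.8, -9.8, 1.6]
opening: 0.0003
gripper_force: 9.7
```

```bash
python3 -m crank '0 -0.015 0 0 0 0 -1; 0 0 0 0 0 0 -1; 0 0 0 0 0 0 -1'
python3 - <<'E'
from h import *
import pickle
f=grab('wrist'); s=manip.state();f['s']=s;pickle.dump(f,open('w9.pkl','wb'))
save('w9c',cv2.resize(f['img'][100:300,180:460],None,fx=2.5,fy=2.5,interpolation=cv2.INTER_CUBIC))
E
```

```text
time_s: 16.02
tool_pos: [0.5173, -0.33, 0.0188]
tool_rot: [0.009, 0.658, 0.753, 0.001]
wrist_force: [17.3, -6.9, -0.2]
opening: 0.0007
gripper_force: 11.2
```

View pics/w9c.png

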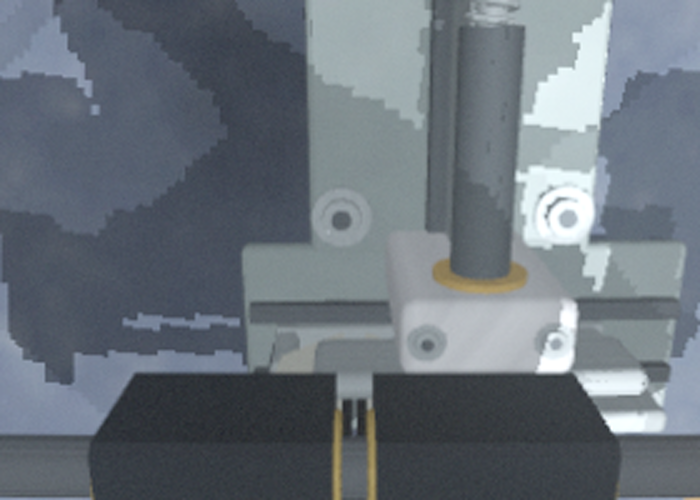

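The fingers hold the crossbar against the tail block at (480,370), and the tab is carried to the left. The side force has jumped, so the keeper has reached its end.

```bash
python3 -m crank '0 0.02 0 0 0 0 -1; -0.02 0 0 0 0 0 -1; -0.03 0 0 0 0 0 -1; -0.05 0 0 0 0 0 -1; -0.1 0 0 0 0 0 -1; 0 0 0 0 0 0 -1; 0 0 -0.2 0 0 0 -1; 0 0 -0.25 0 0 0 -1; 0 0 -0.25 0 0 0 -1; 0 0 0 0 0 0 -1; 0 0 0 0 0 0 -1'
python3 - <<'E'
from h import *
import pickle
f=grab('wrist'); s=manip.state();f['s']=s;pickle.dump(f,open('w10.pkl','wb')); print(s['tool_pos'],s['wrist_force'])
save('w10c',cv2.resize(f['img'][60:300,180:460],None,fx=2.5,fy=2.5,interpolation=cv2.INTER_CUBIC))
E
```

```text
time_s: 16.98
tool_pos: [0.5186, -0.356, 0.1233]
tool_rot: [0.002, 0.657, 0.754, 0.0]
wrist_force: [0.1, 1.1, -0.9]
opening: 0.0007
gripper_force: 0.0
[ 0.51755291 -0.3551892   0.12110763] [-0.28152524  0.10461737 -0.44133761]
```

View pics/w10c.png

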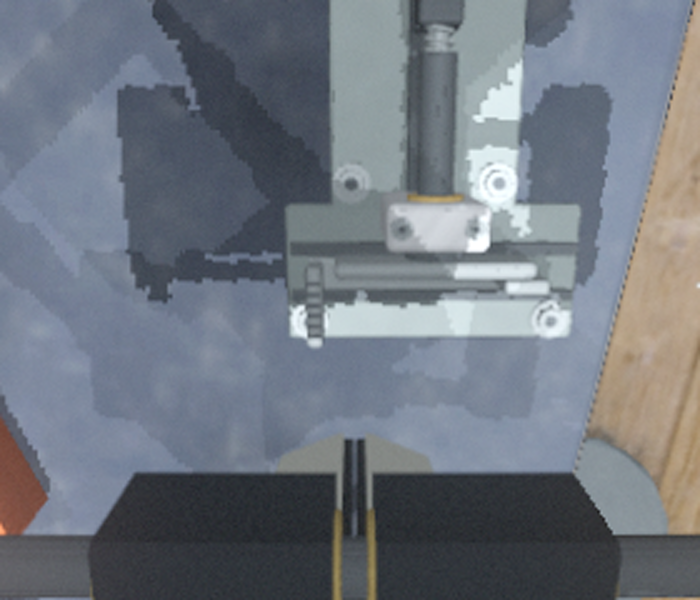

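The crossbar lies at crop columns 335–537, row 270. The tongue stands behind it at (528,287) and the tab has moved across to (315,300); the rod is trapped.

```bash
python3 - <<'E'
from h import *
import pickle
f=pickle.load(open('w10.pkl','rb'));C=cloud(f);o=np.array([.530,-.240])+.0017*np.array([.9907,.1357]);ex=np.array([-.1357,.9907]);ey=np.array([-.9907,-.1357])
q=lambda c:(c[0]/2.5+180-.3,c[1]/2.5+60-.3)
for n,uv,z in(('bar rear',[q((440,279))],.053),('bar ends',[q((335,270)),q((538,270))],.053),('tab',[q((323,300))],.03),('tongue',[q((505,290)),q((550,290))],.054)):
    P=onplane(f,uv,z); print(n,np.c_[(P[:,:2]-o)@ex,(P[:,:2]-o)@ey].round(4).tolist())
ok=f['range_z']>0; X=(C[...,:2]-o)@ex; Y=(C[...,:2]-o)@ey
for a in range(-10,40,4):
    m=ok&(X>a/1e3)&(X<(a+4)/1e3)&(abs(Y)<.004); print(a, (np.median(C[m][:,2])*1000).round(1) if m.any() else None,m.sum())
t=grab('top');T0=pickle.load(open('top0.pkl','rb'))
d=np.abs(t['img'].astype(int)-T0['img']).max(2)
print('tin diff',d[278:315,278:318].mean(),'carton diff',d[218:265,340:400].mean(),manip.state()['time_s'])
E
```

```text
bar rear [[-0.0783, -0.001]]
bar ends [[-0.0753, 0.0337], [-0.0752, -0.0334]]
tab [[-0.0908, 0.0388]]
tongue [[-0.0817, -0.0226], [-0.0817, -0.0376]]
-10 48.2 47
-6 45.5 53
-2 46.8 79
2 47.8 53
6 48.0 58
10 47.7 59
14 37.0 22
18 37.0 58
22 37.4 56
26 36.9 52
30 37.2 60
34 60.6 234
38 70.5 47
tin diff 4.249324324324324 carton diff 3.303900709219858 17.0833
```

```bash
python3 -c "
from bench import manip
print(manip.finish_job())"
```

```text
the job is handed in; nothing more can be done
None
```

The job is handed in at about 17 s, though no verdict came back: by my last camera check the stick is seated in line on the rail with its rear end about 15 mm into the frame (up to the stop), the rod is trapped about 64 mm in, the keeper is about 14 mm across, and the tin and carton are unmoved.

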